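# Stop the bench meter rocking with a wedge

### The job

The bench meter leans onto its short brass foot and rocks: push the orange wedge along the bench with the fingertips, thin end first, under that foot until the meter stands level and no longer rocks. Do not lift or tip the wedge, do not shove or lift the meter, and leave the lamp, the bottle and the screwdriver alone. Finish with the wedge left in place under the foot.

Things in the scene. Friction and masses are not known exactly. Their poses are not given: they have to be found in the camera images.
- meter: Loose grey bench meter, about 2.8 kg, on four domed feet (14 mm radius) at x +/-85, y +/-135 mm. Three are black rubber and end at z = 0; the brass one at (+85, +135) ends 8 mm higher. Origin amid the feet, level with the rubber feet's undersides; x points away from its black front panel, z is its own up: level when z is vertical. It starts tipped 0.056 rad onto the brass foot.
- case_top (a point): Centre of the meter's case top, (0, 0, 118) mm in its frame. The case is 230 (x) by 170 (y) by 80 mm, underside 38 mm up. Below it two aluminium bars along y (at x +/-85 mm, 30 mm wide, 304 mm long, 30 to 38 mm up) stick out 67 mm beyond the case on either side and carry the feet at their ends.
- short_foot (a point): The lowest point of the short brass foot, at (+85, +135, +8) mm in the meter's frame. It rests on the bench at the start with about 2 to 6 N, and is 8 mm above it when the meter is level. The free way in for the wedge is from the meter's +y side, moving towards its -y; under the meter the first 30 mm of height are free between the feet.
- opposite_foot (a point): The lowest point of the rubber foot diagonally opposite, at (-85, -135, 0) mm in the meter's frame. About 8 mm above the bench at the start, on the bench when the meter is level.
- wedge: Orange plastic wedge, 112 mm long (x), 60 mm wide (y), about 90 g, flat on the bench. It thickens evenly, 1 in 8, from 2 mm at the thin end (x = +56 mm) to 16 mm at the upright thick end face (x = -56 mm): 8 mm thick 48 mm from the thin end. Origin: centre of the underside; x to the thin end, z up. Two black stripes mark its top near the thick end. Friction holds it.
- thin_end (a point): The middle of the wedge's thin edge, on its underside, at (+56, 0, 0) mm in the wedge's frame. It must be driven about 48 mm past the foot's centre for level; pushing takes up to about 15 N.
- lamp: Loose bystander: white ceramic lamp holder (60 mm across) with a yellow bulb, 113 mm high. Origin: centre of its underside, z up.
- bottle: Loose bystander: green bottle with a blue cap, 64 mm across, 190 mm high. Origin: centre of its underside, z up.
- driver: Loose bystander: red screwdriver lying on the bench, about 190 mm long, handle to its -x. Origin: under its middle.
There are look-alikes about, which are no part of the job. Of the things like the wedge, leave any that is green or red; of the rest the smaller one is meant.

How it is judged:
By the outcome, as a careful person would: the job done as asked, in the order asked, and still so for the second after the job is handed in, with the robot touching nothing.
It also fails if it takes over 67 s, if anything falls off the work surface, if the arm or the gripper's body presses on something with over 40 N, if the wrist force passes 120 N, or if a joint passes its speed limit or range.

### The arm

A 6-joint arm with a two-finger parallel gripper is mounted at the origin on the work surface. World frame = base frame: x ahead of the robot, y to its left, z up, the work surface at z = 0. Lengths are in m, angles in degrees, forces in N, time in s.
With the tool pointing down it reaches from about 0.25 to 0.725 m from the base axis. Payload 9.7 kg.
Tool frame: the origin (TCP) lies midway between the tips of the shut fingers; the grasp point (between the pads) lies 19 mm behind it; z points along the fingers, x is the direction in which the jaws open and shut, and the axes are right-handed (so a half turn about z gives the same grasp; the last joint's range is limited). The gripper opens to 85 mm and grips with 20 to 120 N. Pads are 22 mm wide; open, the fingers measure 114 mm over their backs; the gripper's body (76 mm by 85 mm) begins 54 mm behind the grasp point. The pads swing forward as they close: fully open they stand 13 mm farther back than shut.
Start: joints at [65.26, 4.979, 10.078, 95.1, 0, 90], TCP at [0.23, 0.5, 0.231] pointing down, gripper open.
Joint ranges: [-179.16, 179.16], [-48.56, 103.87], [-65.8, 70.77], [-126.05, 130.52], [-82.76, 87.17], [-180, 180]. Speed limits (degrees/s): [127.2, 127.2, 147.25, 180, 180, 180].

### API

Orientations are given as [roll, pitch, yaw] about the fixed x, y, z axes, in that order (R = Rz(yaw) Ry(pitch) Rx(roll)).
In Python, from workcell import sensors, camera, get_calibration, bot, recognise, place_of gives the robot as it stands. The module is installed in compiled form; this text tells all that it offers.
- The arm moves only by the tool send_rows, never from a script. Its argument "plan" is a list of rows, each a list of 3 entries, a list of its own where there are three numbers: the shift along the tool's x, y, z normalised to -1 to 1, where 1 is 0.3 m, then the turn, a rotation vector about the tool's x, y, z normalised to -1 to 1, where 1 is pi rad, then the closure, from -1 (fully open) to 1 (shut). In form: [[[x, y, z], [rx, ry, rz], claw], ...]. A call has 1 to 10 rows; each row is the pose to reach, as a shift and turn from the pose commanded when the call began, along the tool's axes at that moment, turning the shorter way round; what a row does not reach only later rows make up. A row lasts 1/10 s, in which the tool goes at most 50 mm and 8.59 degrees, less where a joint would pass 70% of its speed; a pose out of reach is approached as far as the arm can. A call with a number of a shift or a turn outside -1 to 1 is refused whole. A call with a gripper value outside its range is refused whole. The fingers move at their own pace and stop on an object; "force" is the grip in N (left out, the last holds). Time passes only in rows, so rows that repeat a pose let the fingers close. It gives the time, the measured TCP pose, the force and the opening at its end, in the units of the state.
- sensors.get_obs(): the state, without advancing time (a new reading comes with each control period).
- camera(name): name is "scene" or "top" or "wrist"; returns the picture (400x640x3 uint8, blue, green, red); there is no depth.
- get_calibration(name): a dict with "fx", "fy", "cx", "cy" (pixels), "R" (3x3) and "t" (3): a world point X has camera coordinates R X + t. Camera axes: x right, y down, z forward; pixel columns grow to the right and rows downward; lengths in m; the calibration is good to about 2 mm. A picture is of the moment at which its call begins: read the wrist's pose just before it. get_calibration takes no time and is no camera call; for the wrist camera it gives the pose at the moment of the call.
- bot.job_done(): hands the job in, once; it reports no verdict.
Trained networks look in the newest picture that a camera, given by its name, has taken for a name from the list of things; names that differ only in an ending like _2 or _b are one class to them, and where a whole thing is asked for, a point or a joint stands for the part that bears it (a point fixed in the world has none). Each returns a list of dicts, best first, with "p" (0 to 1); they miss things now and then, are a little off and sometimes report something else, mostly with a low value. They report only what shows in the picture. A call takes as long as a camera call. They do not tell look-alikes from the thing itself.
- recognise(label, camera): "point" ([column, row] in pixels, amid what is visible of it).
- place_of(label, camera): "point" ([column, row] in pixels: a listed point, or the origin of a listed thing).
The state is a dict: "time": time; "q": joint angles; "qd": joint speeds; "joint_efforts": joint torques, N m; "ee_pos": TCP position; "tcp_rot": TCP orientation; "wrist_force": force on the tool from outside, world axes, zero at the start; "torque": the same for the moment, N m; "opening": finger opening in m.
Only numpy, scipy, OpenCV 4.12 (cv2) and the standard library are available. Lean on these libraries where they do the work, as an engineer would, in place of code of your own. Each camera call takes 0.05 s, during which the arm holds its last target. There are 200 camera calls.

## Working session

There is one attempt and no reset: what is moved stays moved. The work goes in short steps, Python scripts to look and compute and a tool call to move; the robot and the scene stay as the last step left them, time stands still between calls to the robot, and variables do not carry over. Pictures are saved under pics/ and viewed, on a budget of 10 in all, crops included, one or two more only if the job needs it, and the job is handed in when it is done.

Besides the shell and the picture viewer there is one more tool, called after "Call:" by a JSON object that holds its "op" and its "data". send_rows: Moves the arm, as the interface text tells. Scaled input: -1 to 1 covers 0.3 m each way for a shift and pi rad each way for a turn. Its arguments: {"type":"object","properties":{"plan":{"type":"array"},"force":{"type":"number"}},"required":["plan"]}

```bash
mkdir -p pics; cat > h.py <<'E'
import numpy as np, cv2
from workcell import sensors, camera, get_calibration, bot, recognise, place_of
def ground(cam,px,z=0.0,c=None):
    c=c or get_calibration(cam); R=np.array(c["R"]);t=np.array(c["t"])
    d=R.T@np.array([(px[0]-c["cx"])/c["fx"],(px[1]-c["cy"])/c["fy"],1]); o=-R.T@t
    return o+d*(z-o[2])/d[2]
def proj(cam,X,c=None):
    c=c or get_calibration(cam); p=np.array(c["R"])@np.array(X)+np.array(c["t"])
    return np.array([c["fx"]*p[0]/p[2]+c["cx"],c["fy"]*p[1]/p[2]+c["cy"]])
E
python3 - <<'E'
from h import *
np.set_printoptions(precision=3,suppress=True)
print(sensors.get_obs())
for n in("scene","top"):
    im=camera(n); cv2.imwrite(f"pics/{n}0.png",im)
    print(n, "cam at",-np.array(get_calibration(n)["R"]).T@get_calibration(n)["t"])
    for l,z in(("wedge",0),("thin_end",0),("meter",0),("short_foot",0),("opposite_foot",.008),("case_top",.118),("lamp",0),("bottle",0),("driver",0)):
        for r in place_of(l,n): print(l,np.round(r["point"]),round(r["p"],2),ground(n,r["point"],z))
E
```

```text
{'time': 0.0, 'q': array([65.259,  5.012, 10.033, 95.1  ,  0.   , 89.999]), 'qd': array([ 0.052, -0.022, -0.007, -0.033,  0.084,  0.023]), 'joint_efforts': array([  0.   , -52.038,  46.481,   0.016,   0.   ,   0.   ]), 'ee_pos': array([0.23 , 0.499, 0.231]), 'tcp_rot': array([-180.   ,    0.079,   65.261]), 'wrist_force': array([-1.018,  0.362,  0.369]), 'torque': array([-0.02 , -0.017, -0.026]), 'opening': 0.08536758701153259}
scene cam at [1.268 0.73  0.928]
wedge [363. 232.] 0.98 [ 0.554  0.13  -0.   ]
wedge [418. 284.] 0.88 [0.589 0.354 0.   ]
wedge [365. 324.] 0.69 [0.775 0.341 0.   ]
wedge [471. 245.] 0.6 [0.373 0.37  0.   ]
thin_end [392. 272.] 0.98 [0.608 0.283 0.   ]
thin_end [345. 335.] 0.72 [0.829 0.328 0.   ]
thin_end [496. 244.] 0.64 [0.322 0.419 0.   ]
thin_end [347. 220.] 0.58 [0.552 0.062 0.   ]
meter [312. 180.] 0.87 [ 0.498 -0.148  0.   ]
case_top [311. 154.] 0.84 [ 0.511 -0.136  0.118]
lamp [267. 210.] 0.64 [ 0.694 -0.137  0.   ]
driver [405. 202.] 0.69 [0.364 0.131 0.   ]
top cam at [0.368 0.009 1.211]
wedge [171. 200.] 0.95 [0.581 0.361 0.   ]
wedge [180. 130.] 0.89 [0.773 0.347 0.   ]
wedge [260. 217.] 0.82 [0.538 0.13  0.   ]
wedge [263. 289.] 0.4 [0.357 0.118 0.   ]
thin_end [190. 114.] 0.89 [0.815 0.324 0.   ]
thin_end [140. 301.] 0.68 [0.327 0.421 0.   ]
thin_end [201. 197.] 0.64 [0.591 0.284 0.   ]
thin_end [279. 213.] 0.63 [0.55 0.08 0.  ]
meter [364. 235.] 0.69 [ 0.496 -0.139 -0.   ]
short_foot [311. 206.] 0.57 [ 0.57  -0.003  0.   ]
short_foot [364. 233.] 0.28 [ 0.5   -0.139  0.   ]
case_top [369. 228.] 0.81 [ 0.497 -0.136  0.118]
lamp [366. 163.] 0.6 [ 0.686 -0.147  0.   ]
bottle [260. 167.] 0.66 [0.673 0.134 0.   ]
driver [261. 290.] 0.59 [0.354 0.121 0.   ]
```

View pics/scene0.png

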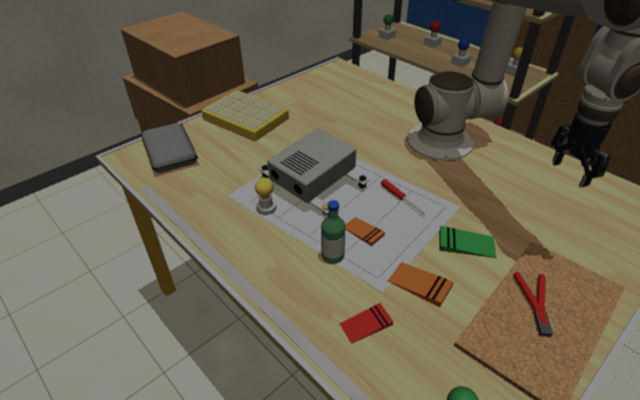

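View pics/top0.png

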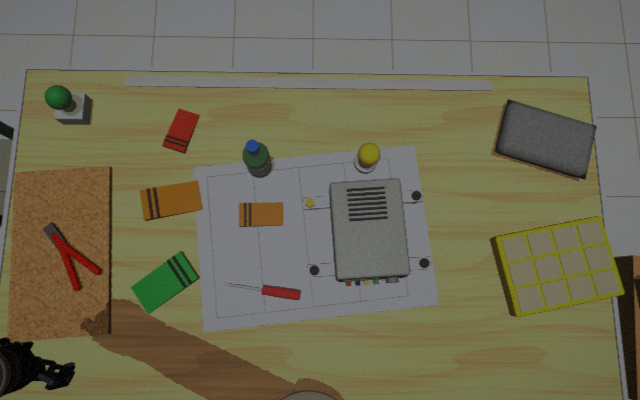

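The wedge-like candidates in the top picture are small orange (262,214), large orange (171,200), green (165,282) and red (181,131). The smaller orange one at (262,214) is meant. It points along -y towards the brass foot at (310,203). The bottle stands beside it at (257,160).

```bash
python3 - <<'E'
from h import *
np.set_printoptions(precision=4,suppress=True)
im=cv2.imread("pics/top0.png"); c=get_calibration("top"); hsv=cv2.cvtColor(im,cv2.COLOR_BGR2HSV)
print(hsv[214,268],hsv[202,310])
m=cv2.inRange(hsv,(8,150,90),(18,255,255)); m[:,:225]=0; m[:195]=0;m[235:]=0;m[:,295:]=0
cs,_=cv2.findContours(m,0,2); k=np.vstack(cs); r=cv2.minAreaRect(k); print(r)
for p in cv2.boxPoints(r): print(p,ground("top",p,.008))
T=np.array(sensors.get_obs()["ee_pos"]); w=get_calibration("wrist")
print("wrist cam",-np.array(w["R"]).T@w["t"]-T, np.array(w["R"]),w["fx"])
cv2.imwrite("pics/crop1.png",cv2.resize(im[150:300,220:440],None,fx=3.6,fy=3.6,interpolation=cv2.INTER_CUBIC))
E
```

```text
[ 16 168 126] [ 29 144 122]
((261.0, 214.0), (41.99999237060547, 21.999996185302734), 0.0)
[240. 225.] [0.5173 0.1789 0.008 ]
[240. 203.] [0.5742 0.1808 0.008 ]
[282. 203.] [0.575  0.0729 0.008 ]
[282. 225.] [0.518  0.0719 0.008 ]
wrist cam [-0.0735  0.0341  0.1422] [[ 0.4186  0.9081  0.0009]
 [ 0.8625 -0.398   0.3125]
 [ 0.2842 -0.13   -0.9499]] 353.7663962075649
```

View pics/crop1.png

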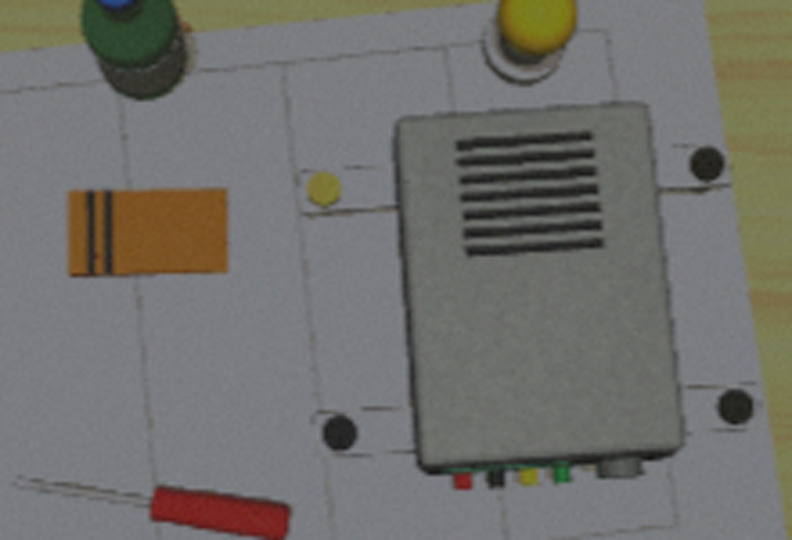

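Call:
{"op": "send_rows", "data": {"plan": [[[-0.367,0.717,0],[0,0,0.17],0.2],[[-0.367,0.717,0],[0,0,0.17],0.2],[[-0.367,0.717,0],[0,0,0.17],0.2],[[-0.367,0.717,0],[0,0,0.17],0.2],[[-0.367,0.717,0],[0,0,0.17],0.2],[[-0.367,0.717,0],[0,0,0.17],0.2],[[-0.367,0.717,0],[0,0,0.17],0.2]]}}

```text
time: 1.7
ee_pos: [0.38, 0.3088, 0.2314]
tcp_rot: [-180.0, -0.0, 34.5]
wrist_force: [0.3, 0.1, -0.0]
opening: 0.0344
```

```bash
cat >> h.py <<'E'
from scipy.spatial.transform import Rotation as Ro
def delta(P,yaw):
    """shift and turn, normalised, from the present pose to TCP P pointing down with yaw"""
    o=sensors.get_obs(); R=Ro.from_euler("xyz",o["tcp_rot"],degrees=True); G=Ro.from_euler("xyz",[180,0,yaw],degrees=True)
    print("now",np.round(o["ee_pos"],4),np.round(o["tcp_rot"],2),"F",np.round(o["wrist_force"],1),"t",o["time"],"open",o["opening"])
    print("shift",np.round(R.inv().apply(np.array(P)-o["ee_pos"])/.3,4),"turn",np.round((R.inv()*G).as_rotvec()/np.pi,4))
E
python3 - <<'E'
from h import *
delta([.53,.12,.20],4)
for p in((309.7,202.5),(314.4,270),(416.4,195.3),(424.2,262.8)): print(ground("top",p,.038))
E
```

```text
now [0.38   0.3088 0.2314] [-1.7999e+02 -1.0000e-02  3.4530e+01] F [ 0.3  0.1 -0. ] t 1.7 open 0.034444396602930846
shift [0.0553 0.8021 0.1045] turn [-1.000e-04 -1.000e-04  1.696e-01]
[0.57168027 0.00167439 0.038     ]
[ 0.40382037 -0.0109566   0.038     ]
[ 0.59230623 -0.26890129  0.038     ]
[ 0.42268245 -0.28216382  0.038     ]
```

Call:
{"op": "send_rows", "data": {"plan": [[[0.055,0.8,0.1],[0,0,0.17],1],[[0.055,0.8,0.1],[0,0,0.17],1],[[0.055,0.8,0.1],[0,0,0.17],1],[[0.055,0.8,0.1],[0,0,0.17],1],[[0.055,0.8,0.1],[0,0,0.17],1],[[0.055,0.8,0.1],[0,0,0.17],1],[[0.055,0.8,0.1],[0,0,0.17],1],[[0.055,0.8,0.1],[0,0,0.17],1]]}}

```text
time: 2.5
ee_pos: [0.529, 0.1229, 0.2015]
tcp_rot: [-180.0, 0.0, 4.2]
wrist_force: [-0.0, 0.4, 0.7]
opening: -0.0005
```

```bash
cat >> h.py <<'E'
def wedge(im,c,cam="wrist",hint=None):
    hsv=cv2.cvtColor(im,cv2.COLOR_BGR2HSV); m=cv2.inRange(hsv,(6,130,60),(20,255,255))
    m=cv2.morphologyEx(m,cv2.MORPH_CLOSE,np.ones((15,15)))
    cs,_=cv2.findContours(m,0,2)
    for k in sorted(cs,key=cv2.contourArea)[::-1][:3]:
        g=np.array([ground(cam,p[0],.009,c)[:2] for p in k],np.float32)*1000
        r=cv2.minAreaRect(g); print("orange",np.round(r[0],1),np.round(r[1],1),round(r[2],1),"px",np.round(k.mean(0)[0]),"corners",np.round(cv2.boxPoints(r)).tolist())
E
python3 - <<'E'
from h import *
np.set_printoptions(precision=4,suppress=True)
c=get_calibration("wrist"); im=camera("wrist"); cv2.imwrite("pics/w1.png",im)
print(sensors.get_obs()["ee_pos"],sensors.get_obs()["tcp_rot"])
wedge(im,c)
for l,z in(("wedge",0),("thin_end",0),("short_foot",0),("opposite_foot",.008),("case_top",.118),("bottle",0)):
    for r in place_of(l,"wrist"): print(l,np.round(r["point"]),round(r["p"],2),ground("wrist",r["point"],z,c))
E
```

```text
[0.529  0.123  0.2016] [-179.9837   -0.0197    4.1886]
orange [234.2  15.6] [107.6 126.2] 6.7 px [ 64. 244.] corners [[173.0, 72.0], [188.0, -53.0], [295.0, -41.0], [280.0, 85.0]]
orange [546.8 126.6] [ 60.5 108.8] 1.9 px [353. 161.] corners [[515.0, 180.0], [518.0, 71.0], [579.0, 73.0], [575.0, 182.0]]
orange [365.5  97.5] [0. 0.] 0.0 px [152. 180.] corners [[366.0, 98.0], [366.0, 98.0], [366.0, 98.0], [366.0, 98.0]]
wedge [340. 162.] 0.72 [0.5485 0.1264 0.    ]
thin_end [333. 214.] 0.88 [0.5468 0.071  0.    ]
short_foot [350. 279.] 0.66 [ 0.5711 -0.0039  0.    ]
bottle [468. 166.] 0.59 [0.6758 0.1323 0.    ]
```

View pics/w1.png

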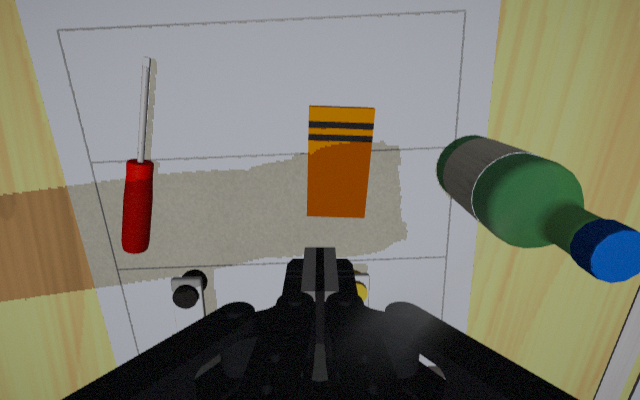

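The smaller orange wedge, with two stripes at its far, thick end, spans (309,107)–(374,217). Its thin end points at the brass foot at (362,289). It sits about 14 mm to the -x side of the meter's approach line, so I'll nudge it sideways with the flat of the shut fingers.

Call:
{"op": "send_rows", "data": {"plan": [[[-0.142,-0.067,0.1],[0,0,0],1],[[-0.142,-0.067,0.25],[0,0,0],1],[[-0.142,-0.067,0.4],[0,0,0],1],[[-0.142,-0.067,0.5],[0,0,0],1],[[-0.142,-0.067,0.58],[0,0,0],1],[[-0.142,-0.067,0.63],[0,0,0],1],[[-0.142,-0.067,0.65],[0,0,0],1],[[-0.142,-0.067,0.65],[0,0,0],1],[[-0.142,-0.067,0.65],[0,0,0],1]]}}

```text
time: 3.75
ee_pos: [0.4863, 0.1387, 0.0075]
tcp_rot: [-180.0, -0.1, 4.1]
wrist_force: [-0.3, -0.2, 0.2]
opening: -0.0001
```

```bash
python3 - <<'E'
from h import *
delta([.515,.14,.005],4.3)
E
```

```text
now [0.4863 0.1387 0.0075] [-1.7998e+02 -9.0000e-02  4.0600e+00] F [-0.3 -0.2  0.2] t 3.75 open -0.0001021385980508771
shift [0.0956 0.0026 0.0085] turn [-0.0001 -0.0005 -0.0013]
```

Call:
{"op": "send_rows", "data": {"plan": [[[0.015,0,0.008],[0,0,0],1],[[0.028,0,0.008],[0,0,0],1],[[0.038,0,0.008],[0,0,0],1],[[0.048,0,0.008],[0,0,0],1],[[0.058,0,0.008],[0,0,0],1],[[0.066,0,0.008],[0,0,0],1],[[0.074,0,0.008],[0,0,0],1],[[0.08,0,0.008],[0,0,0],1],[[0.084,0,0.008],[0,0,0],1],[[0.084,0,0.008],[0,0,0],1]]}}

```text
time: 4.75
ee_pos: [0.5108, 0.1403, 0.0039]
tcp_rot: [180.0, -0.0, 4.1]
wrist_force: [-0.5, 0.1, -0.7]
opening: 0.0001
```

```bash
python3 - <<'E'
from h import *
c=get_calibration("wrist"); im=camera("wrist"); cv2.imwrite("pics/w2.png",im); wedge(im,c)
im=camera("top"); wedge(im,get_calibration("top"),"top")
delta([.515,.14,.005],4.3)
E
```

```text
orange [551.3 149.3] [69.3 64.8] 86.1 px [435. 271.] corners [[517.0, 117.0], [581.0, 113.0], [586.0, 182.0], [521.0, 186.0]]
orange [568.3  92.9] [ 3.6 19.7] 54.5 px [432. 366.] corners [[559.0, 97.0], [575.0, 86.0], [577.0, 89.0], [561.0, 100.0]]
orange [449.8 623.6] [422.8 248.1] 4.8 px [ 56. 257.] corners [[229.0, 729.0], [250.0, 482.0], [671.0, 518.0], [650.0, 765.0]]
orange [177.9 -23.9] [215.8  83.2] 27.5 px [323. 363.] corners [[63.0, -37.0], [101.0, -111.0], [293.0, -11.0], [254.0, 63.0]]
orange [577.5 373.1] [ 83.1 121. ] 9.9 px [164. 203.] corners [[526.0, 426.0], [547.0, 306.0], [629.0, 321.0], [608.0, 440.0]]
now [0.5108 0.1403 0.0039] [180.    -0.     4.06] F [-0.  -0.7  0.8] t 4.85 open 0.00016405327947750502
shift [ 0.014   0.002  -0.0038] turn [ 0.     -0.     -0.0013]
```

View pics/w2.png

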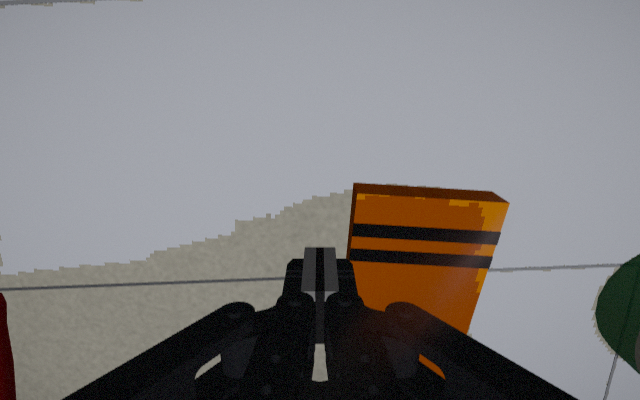

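```bash
python3 - <<'E'
from h import *
for p,z in(((357,197),.016),((508,203),.016),((353,184),0),((495,193),0),((489,267),.0133),((468,333),.01)): print(p,ground("wrist",p,z))
E
```

```text
(357, 197) [0.52218636 0.17850423 0.016     ]
(508, 203) [0.58117146 0.18020246 0.016     ]
(353, 184) [0.5220267  0.17903665 0.        ]
(495, 193) [0.583882   0.17933352 0.        ]
(489, 267) [0.58153134 0.15046974 0.0133    ]
(468, 333) [0.58131273 0.11391784 0.01      ]
```

Call:
{"op": "send_rows", "data": {"plan": [[[-0.01,0.01,0],[0,0,0],1],[[-0.01,0.035,0],[0,0,0],1],[[0.005,0.035,0],[0,0,0],1],[[0.012,0.035,0],[0,0,0],1],[[0.018,0.035,0],[0,0,0],1],[[0.024,0.035,0],[0,0,0],1],[[0.028,0.035,0],[0,0,0],1],[[0.028,0.035,0],[0,0,0],1]]}}

```text
time: 5.65
ee_pos: [0.52, 0.1305, 0.004]
tcp_rot: [-180.0, 0.0, 4.1]
wrist_force: [-3.0, 0.2, 3.7]
opening: 0.0002
```

```bash
python3 - <<'E'
from h import *
o=sensors.get_obs();print(o["wrist_force"])
delta([.50,.24,.06],4.3)
E
```

```text
[-3.00936845  0.24017701  3.73529138]
now [0.52   0.1305 0.004 ] [-180.      0.      4.07] F [-3.   0.2  3.7] t 5.65 open 0.00016989434574740835
shift [-0.0405 -0.3688 -0.1868] turn [-0.      0.     -0.0013]
```

Call:
{"op": "send_rows", "data": {"plan": [[[-0.04,0,0],[0,0,0],1],[[-0.04,0,-0.05],[0,0,0],1],[[0.02,0,-0.2],[0,0,0],1],[[0.04,-0.05,-0.35],[0,0,0],1],[[0.04,-0.05,-0.5],[0,0,0],1],[[0.04,-0.05,-0.63],[0,0,0],1],[[0.04,-0.05,-0.65],[0,0,0],1],[[0.04,-0.05,-0.65],[0,0,0],1]]}}

```text
time: 6.45
ee_pos: [0.5313, 0.1464, 0.201]
tcp_rot: [-180.0, -0.2, 4.1]
wrist_force: [-0.1, 0.1, -1.0]
opening: -0.0004
```

```bash
python3 - <<'E'
from h import *
c=get_calibration("wrist"); im=camera("wrist"); wedge(im,c)
print([ (np.round(r["point"]),round(r["p"],2),ground("wrist",r["point"],0,c)) for l in("wedge","thin_end","short_foot") for r in place_of(l,"wrist")])
delta([.55,.215,.006],4.3)
E
```

```text
orange [233.6  23.6] [106.7 133.6] 6.4 px [ 58. 259.] corners [[173.0, 84.0], [188.0, -49.0], [294.0, -37.0], [279.0, 96.0]]
orange [556.9 127.3] [108.8  61. ] 90.0 px [352. 186.] corners [[526.0, 73.0], [587.0, 73.0], [587.0, 182.0], [526.0, 182.0]]
orange [593.8 286.9] [77.5 16.8] 4.1 px [404.  14.] corners [[555.0, 293.0], [556.0, 276.0], [633.0, 281.0], [632.0, 298.0]]
[(array([343., 186.]), 0.78, array([0.55652216, 0.12570536, 0.        ])), (array([409.,  18.]), 0.85, array([0.60036541, 0.28357164, 0.        ])), (array([337., 234.]), 0.65, array([0.5551388 , 0.07213932, 0.        ]))]
now [0.5301 0.146  0.1973] [1.7997e+02 1.4000e-01 4.0600e+00] F [ 0.1  0.4 -0.3] t 6.65 open -0.00035472247734566866
shift [ 0.0841 -0.225   0.6374] turn [ 0.0002  0.0008 -0.0013]
```

Call:
{"op": "send_rows", "data": {"plan": [[[0.05,-0.15,0],[0,0,0],0.435],[[0.084,-0.225,0.1],[0,0,-0.0013],0.435],[[0.084,-0.225,0.25],[0,0,-0.0013],0.435],[[0.084,-0.225,0.4],[0,0,-0.0013],0.435],[[0.084,-0.225,0.5],[0,0,-0.0013],0.435],[[0.084,-0.225,0.58],[0,0,-0.0013],0.435],[[0.084,-0.225,0.62],[0,0,-0.0013],0.435],[[0.084,-0.225,0.637],[0,0,-0.0013],0.435],[[0.084,-0.225,0.637],[0,0,-0.0013],0.435],[[0.084,-0.225,0.637],[0,0,-0.0013],0.435]]}}

```text
time: 7.65
ee_pos: [0.5518, 0.2156, 0.0091]
tcp_rot: [-180.0, -0.1, 4.3]
wrist_force: [0.4, -0.2, 0.0]
opening: 0.0242
```

```bash
python3 - <<'E'
from h import *
c=get_calibration("wrist"); im=camera("wrist"); cv2.imwrite("pics/w3.png",im); wedge(im,c)
delta([.557,.145,.005],4.3)
E
```

```text
orange [590.  305.1] [78.  47.4] 7.7 px [444.  91.] corners [[548.0, 323.0], [555.0, 276.0], [632.0, 287.0], [625.0, 334.0]]
orange [555.3 169.8] [41.  35.2] 0.3 px [323. 350.] corners [[535.0, 187.0], [535.0, 152.0], [576.0, 152.0], [576.0, 188.0]]
orange [438.2 306.9] [32.7  3.9] 36.7 px [30. 25.] corners [[424.0, 299.0], [426.0, 296.0], [452.0, 315.0], [450.0, 318.0]]
now [0.5519 0.2156 0.0092] [-1.7997e+02 -1.1000e-01  4.2900e+00] F [ 0.1 -0.2  0. ] t 7.7 open 0.023806738860801948
shift [-0.0007  0.2361  0.0139] turn [-0.0002 -0.0006 -0.    ]
```

View pics/w3.png

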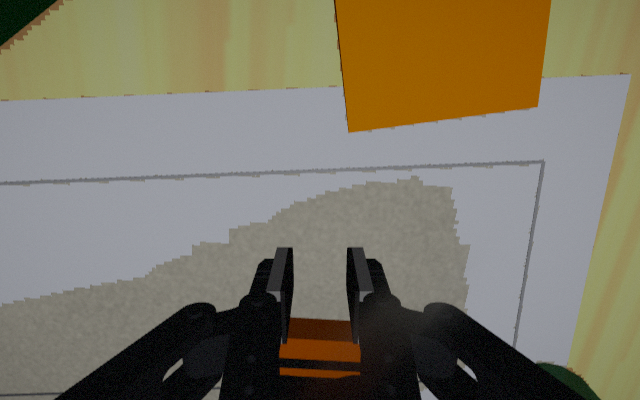

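The tool is behind the thick end (face at row 330–345) and clear of the large orange look-alike above it. I'll push now.

Call:
{"op": "send_rows", "data": {"plan": [[[0,0.03,0.013],[0,0,0],0.435],[[0,0.055,0.013],[0,0,0],0.435],[[0,0.08,0.013],[0,0,0],0.435],[[0,0.105,0.013],[0,0,0],0.435],[[0,0.13,0.013],[0,0,0],0.435],[[0,0.155,0.013],[0,0,0],0.435],[[0,0.18,0.013],[0,0,0],0.435],[[0,0.205,0.013],[0,0,0],0.435],[[0,0.22,0.013],[0,0,0],0.435],[[0,0.22,0.013],[0,0,0],0.435]]}}

```text
time: 8.7
ee_pos: [0.5561, 0.1488, 0.0039]
tcp_rot: [180.0, 0.0, 4.3]
wrist_force: [-0.2, -0.5, 0.4]
opening: 0.0243
```

```bash
python3 - <<'E'
from h import *
c=get_calibration("top"); im=camera("top"); cv2.imwrite("pics/t2.png",cv2.resize(im[150:300,220:440],None,fx=3.6,fy=3.6,interpolation=cv2.INTER_CUBIC)); wedge(im[:],c,"top")
for l in("thin_end","short_foot","wedge"): print(l,[(np.round(r["point"]),round(r["p"],2),np.round(ground("top",r["point"],0,c),4)) for r in place_of(l,"top")])
delta([.557,.145,.005],4.3)
E
```

```text
orange [450.  630.6] [423.  265.2] 4.3 px [ 51. 256.] corners [[229.0, 747.0], [249.0, 482.0], [671.0, 514.0], [651.0, 779.0]]
orange [188.9 -36.9] [207.6  92.3] 15.1 px [324. 362.] corners [[77.0, -19.0], [101.0, -109.0], [301.0, -54.0], [277.0, 35.0]]
orange [579.5 369.7] [ 83.3 127. ] 11.4 px [167. 202.] corners [[526.0, 424.0], [551.0, 299.0], [633.0, 316.0], [608.0, 440.0]]
thin_end [(array([202., 197.]), 0.88, array([0.5909, 0.2813, 0.    ])), (array([189., 113.]), 0.87, array([0.8188, 0.3261, 0.    ])), (array([140., 298.]), 0.56, array([0.3332, 0.4207, 0.    ]))]
short_foot [(array([310., 204.]), 0.8, array([0.5741, 0.0017, 0.    ]))]
wedge [(array([172., 200.]), 0.81, array([0.5832, 0.3581, 0.    ])), (array([165., 281.]), 0.65, array([0.3758, 0.3624, 0.    ])), (array([182., 129.]), 0.64, array([0.7743, 0.3441, 0.    ])), (array([278., 206.]), 0.55, array([0.5692, 0.0848, 0.    ]))]
now [0.556  0.1497 0.0038] [1.7999e+02 1.0000e-02 4.3000e+00] F [0.1 0.5 0.5] t 8.9 open 0.024250770666232286
shift [ 0.0021  0.0157 -0.004 ] turn [0. 0. 0.]
```

View pics/t2.png

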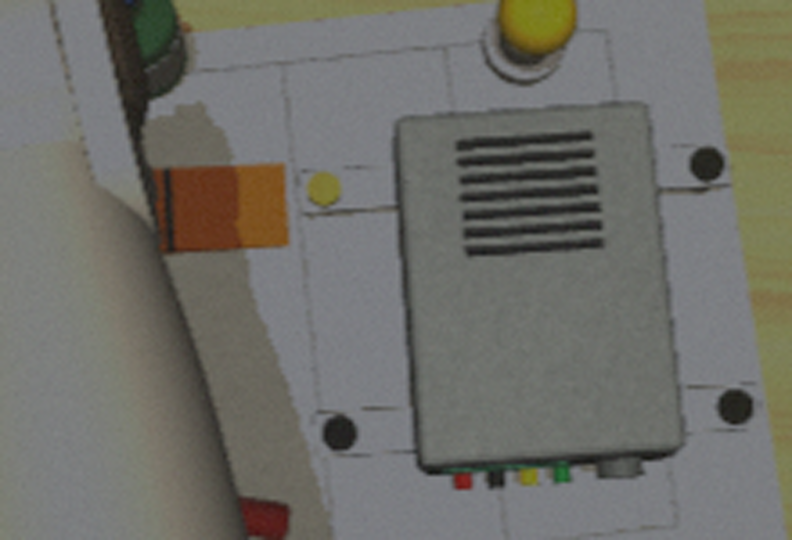

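```bash
python3 - <<'E'
from h import *
for u,v in((286,163),(289,246)): print(ground("top",(220+(u+.5)/3.6-.5,150+(v+.5)/3.6-.5),.002))
delta([.566,.075,.004],4.3)
E
```

```text
[0.59775196 0.02919263 0.002     ]
[0.53726905 0.02639146 0.002     ]
now [0.556  0.1497 0.0038] [1.7999e+02 1.0000e-02 4.3000e+00] F [0.1 0.5 0.5] t 8.9 open 0.024250770666232286
shift [ 0.0145  0.2506 -0.0007] turn [0. 0. 0.]
```

Call:
{"op": "send_rows", "data": {"plan": [[[0,0.015,0],[0,0,0],0.435],[[0,0.03,0],[0,0,0],0.435],[[0,0.045,0],[0,0,0],0.435],[[0,0.06,0],[0,0,0],0.435],[[0,0.075,0],[0,0,0],0.435],[[0,0.087,0],[0,0,0],0.435],[[0,0.098,0],[0,0,0],0.435],[[0,0.109,0],[0,0,0],0.435],[[0,0.12,0],[0,0,0],0.435],[[0,0.13,0],[0,0,0],0.435]]}}

```text
time: 9.9
ee_pos: [0.559, 0.1119, 0.0041]
tcp_rot: [-179.8, -0.0, 4.4]
wrist_force: [-1.1, 9.5, 0.6]
opening: 0.0239
```

Call:
{"op": "send_rows", "data": {"plan": [[[0,0.01,0],[0,0,0],0.435],[[0,0.02,0],[0,0,0],0.435],[[0,0.03,0],[0,0,0],0.435],[[0,0.04,0],[0,0,0],0.435],[[0,0.05,0],[0,0,0],0.435],[[0,0.058,0],[0,0,0],0.435],[[0,0.066,0],[0,0,0],0.435],[[0,0.074,0],[0,0,0],0.435],[[0,0.08,0],[0,0,0],0.435],[[0,0.08,0],[0,0,0],0.435]]}}

```text
time: 10.9
ee_pos: [0.5607, 0.0873, 0.0039]
tcp_rot: [-179.9, 0.0, 4.3]
wrist_force: [0.4, 4.8, -0.6]
opening: 0.0243
```

```bash
python3 - <<'E'
from h import *
im=camera("top"); s=camera("scene")
cv2.imwrite("pics/t3.png",np.hstack([cv2.resize(im[150:300,240:440],(400,300),interpolation=cv2.INTER_CUBIC),cv2.resize(s[120:270,240:440],(400,300),interpolation=cv2.INTER_CUBIC)]))
for l in("case_top","opposite_foot","short_foot"): print(l,[(np.round(r["point"],1),round(r["p"],2)) for n in("top","scene") for r in place_of(l,n)])
delta([.566,.075,.004],4.3)
E
```

```text
case_top [(array([373.2, 231.5]), 0.57), (array([313.6, 152.3]), 0.7)]
opposite_foot []
short_foot [(array([308.1, 203.8]), 0.56), (array([365.6, 238.1]), 0.3), (array([323.7, 209.5]), 0.86)]
now [0.5607 0.0873 0.0039] [-179.9    -0.      4.33] F [-0.2  4.3 -0.6] t 11.3 open 0.024218325614301605
shift [ 0.0144  0.0423 -0.0005] turn [-0.0006 -0.      0.0002]
```

View pics/t3.png

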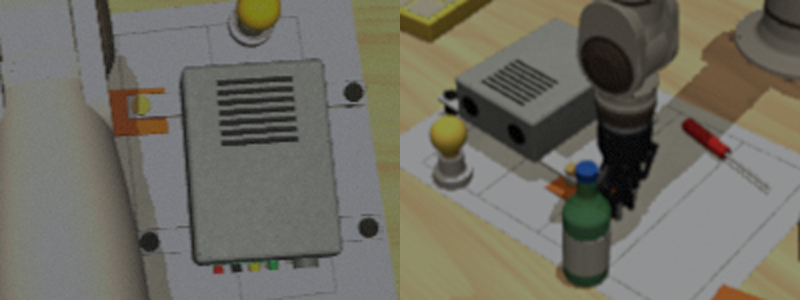

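Call:
{"op": "send_rows", "data": {"plan": [[[0,0.006,0],[0,0,0],0.435],[[0,0.012,0],[0,0,0],0.435],[[0,0.017,0],[0,0,0],0.435],[[0,0.022,0],[0,0,0],0.435],[[0,0.026,0],[0,0,0],0.435],[[0,0.03,0],[0,0,0],0.435],[[0,0.033,0],[0,0,0],0.435],[[0,0.033,0],[0,0,0],0.435]]}}

```text
time: 12.1
ee_pos: [0.5614, 0.0777, 0.0039]
tcp_rot: [-179.9, -0.0, 4.3]
wrist_force: [-1.2, 6.1, -1.0]
opening: 0.0241
```

```bash
cat > lev.py <<'E'
from h import *
np.set_printoptions(precision=2,suppress=True)
def pts(tilt,P):  # meter points in world: yaw 4.3, tipped about the diagonal through the two resting feet
    Z=Ro.from_euler("z",4.3,degrees=True); ax=np.array([85,-135,0])/np.hypot(85,135)  # through (+85,-135),(-85,+135)
    T=Ro.from_rotvec(-ax*tilt); 
    if (T.apply([85,135,8]))[2]>8: T=Ro.from_rotvec(ax*tilt)
    return Z.apply(T.apply(np.array(P,float)))/1000+[.4975,-.140,0]
def run():
    for n,ref in(("top","pics/top0.png"),("scene","pics/scene0.png")):
        a=cv2.cvtColor(cv2.imread(ref),6).astype(np.float32); ims=[cv2.cvtColor(camera(n),6).astype(np.float32) for _ in range(3)]; b=sum(ims)/3
        for lab,P,h in(("case_top+x",(40,0,118),17),("case_top-x",(-40,0,118),17),("foot+-",(85,-135,38),8),("foot--",(-85,-135,38),8),("foot-+",(-85,135,38),8)):
            p0,p1=proj(n,pts(.056,P)),proj(n,pts(0,P)); x,y=np.round(p0).astype(int)
            g=lambda i,m:i[y-h-m:y+h+m+1,x-h-m:x+h+m+1]
            M=np.eye(2,3,dtype=np.float32); out=[]
            try: cc,M=cv2.findTransformECC(g(a,6),g(b,6),M,cv2.MOTION_TRANSLATION,(3,200,1e-5)); out=(M[:,2],round(cc,3))
            except cv2.error as e: out="fail"
            print(n,lab,"px",p0,"expected",p1-p0,"got",out)
run()
delta([.566,.075,.004],4.3)
E
python3 lev.py
```

```text
top case_top+x px [367.22 209.42] expected [1.81 2.09] got (array([1.68, 1.88], dtype=float32), 0.982)
top case_top-x px [370.55 243.26] expected [1.65 2.39] got fail
top foot+- px [415.62 194.61] expected [0.53 0.66] got (array([0.62, 0.42], dtype=float32), 0.898)
top foot-- px [423.92 261.79] expected [-0.2   0.93] got (array([-0.06,  0.79], dtype=float32), 0.986)
top foot-+ px [314.21 269.79] expected [0.51 0.71] got (array([ 0.36, -0.95], dtype=float32), 0.675)
scene case_top+x px [303.8  159.04] expected [ 0.42 -1.81] got (array([-0.17, -2.18], dtype=float32), 0.945)
scene case_top-x px [321.6  146.84] expected [ 0.38 -0.73] got (array([ -9.33, -20.04], dtype=float32), 0.619)
scene foot+- px [265.45 167.59] expected [ 0.18 -0.4 ] got (array([ 0.62, -0.58], dtype=float32), 0.987)
scene foot-- px [301.96 143.59] expected [0.23 1.55] got (array([ 0.85, -1.  ], dtype=float32), 0.993)
scene foot-+ px [363.33 177.7 ] expected [ 0.08 -0.43] got (array([-1.39, -1.41], dtype=float32), 0.598)
now [0.56 0.08 0.  ] [-179.87    0.      4.34] F [-0.4  5.3 -0.6] t 12.4 open 0.02407383515573229
shift [ 0.01  0.01 -0.  ] turn [-0.  0.  0.]
```

Image tracking shows about 90% of the tilt removed, which agrees with the geometry (about 4 mm to go). I'll continue in small steps and watch the force.

Call:
{"op": "send_rows", "data": {"plan": [[[0,0.003,0],[0,0,0],0.435],[[0,0.006,0],[0,0,0],0.435],[[0,0.006,0],[0,0,0],0.435],[[0,0.006,0],[0,0,0],0.435]]}}

```text
time: 12.8
ee_pos: [0.5616, 0.076, 0.0039]
tcp_rot: [-179.9, 0.0, 4.3]
wrist_force: [-0.1, 7.0, -0.2]
opening: 0.0238
```

Call:
{"op": "send_rows", "data": {"plan": [[[0,0.003,0],[0,0,0],0.435],[[0,0.006,0],[0,0,0],0.435],[[0,0.006,0],[0,0,0],0.435],[[0,0.006,0],[0,0,0],0.435]]}}

```text
time: 13.2
ee_pos: [0.5616, 0.0746, 0.0039]
tcp_rot: [-179.8, 0.0, 4.4]
wrist_force: [-0.7, 8.5, -0.3]
opening: 0.0241
```

```bash
python3 lev.py | grep -v fail
```

```text
top case_top+x px [367.22 209.42] expected [1.81 2.09] got (array([1.77, 1.96], dtype=float32), 0.983)
top foot+- px [415.62 194.61] expected [0.53 0.66] got (array([0.67, 0.47], dtype=float32), 0.872)
top foot-- px [423.92 261.79] expected [-0.2   0.93] got (array([-0.06,  0.77], dtype=float32), 0.986)
top foot-+ px [314.21 269.79] expected [0.51 0.71] got (array([ 0.8 , -1.58], dtype=float32), 0.615)
scene case_top+x px [303.8  159.04] expected [ 0.42 -1.81] got (array([-0.98, -2.24], dtype=float32), 0.913)
scene case_top-x px [321.6  146.84] expected [ 0.38 -0.73] got (array([ -9.99, -26.95], dtype=float32), 0.598)
scene foot+- px [265.45 167.59] expected [ 0.18 -0.4 ] got (array([ 0.61, -0.66], dtype=float32), 0.987)
scene foot-- px [301.96 143.59] expected [0.23 1.55] got (array([ 0.82, -1.08], dtype=float32), 0.989)
scene foot-+ px [363.33 177.7 ] expected [ 0.08 -0.43] got (array([-1.71, -1.13], dtype=float32), 0.603)
now [0.56 0.07 0.  ] [-179.81   -0.      4.36] F [-1.6  9.2 -0.1] t 13.5 open 0.024288088622880927
shift [ 0.01 -0.   -0.  ] turn [-0. -0.  0.]
```

Call:
{"op": "send_rows", "data": {"plan": [[[0,0.003,0],[0,0,0],0.435],[[0,0.005,0],[0,0,0],0.435],[[0,0.005,0],[0,0,0],0.435],[[0,0.005,0],[0,0,0],0.435]]}}

```text
time: 13.9
ee_pos: [0.5617, 0.0735, 0.0039]
tcp_rot: [-179.8, 0.0, 4.4]
wrist_force: [-1.5, 11.4, -0.1]
opening: 0.0244
```

Call:
{"op": "send_rows", "data": {"plan": [[[0,0.003,0],[0,0,0],0.435],[[0,0.005,0],[0,0,0],0.435],[[0,0.005,0],[0,0,0],0.435],[[0,0.005,0],[0,0,0],0.435]]}}

```text
time: 14.3
ee_pos: [0.5618, 0.0725, 0.0039]
tcp_rot: [-179.7, 0.0, 4.4]
wrist_force: [-1.1, 13.5, 0.4]
opening: 0.0242
```

```bash
python3 lev.py | grep -v -e fail -e 'foot-+' -e 'case_top-x'
```

```text
top case_top+x px [367.22 209.42] expected [1.81 2.09] got (array([1.87, 2.  ], dtype=float32), 0.982)
top foot+- px [415.62 194.61] expected [0.53 0.66] got (array([0.75, 0.43], dtype=float32), 0.868)
top foot-- px [423.92 261.79] expected [-0.2   0.93] got (array([-0.03,  0.86], dtype=float32), 0.988)
scene case_top+x px [303.8  159.04] expected [ 0.42 -1.81] got (array([-1.36, -2.24], dtype=float32), 0.869)
scene foot+- px [265.45 167.59] expected [ 0.18 -0.4 ] got (array([ 0.59, -0.66], dtype=float32), 0.986)
scene foot-- px [301.96 143.59] expected [0.23 1.55] got (array([ 0.82, -1.07], dtype=float32), 0.986)
now [0.56 0.07 0.  ] [-179.72    0.      4.4 ] F [-1.1 12.5 -1.2] t 14.6 open 0.02392131043172838
shift [ 0.01 -0.01 -0.  ] turn [-0.  0.  0.]
```

The push force has doubled from about 6 to 13 N over the last 5 mm, and the tilt signal is at about 97–100%. So the opposite foot now bears load and the wedge is about 49 mm past the foot. I'll back off straight and check.

Call:
{"op": "send_rows", "data": {"plan": [[[0,-0.01,0],[0,0,0],0.435],[[0,-0.04,0],[0,0,0],0.435],[[0,-0.1,0],[0,0,0],0.435],[[0,-0.2,0],[0,0,0],0.435],[[0,-0.25,-0.1],[0,0,0],0.435],[[0,-0.25,-0.25],[0,0,0],0.435],[[0,-0.25,-0.4],[0,0,0],0.435],[[0,-0.25,-0.55],[0,0,0],0.435],[[0,-0.25,-0.65],[0,0,0],0.435],[[0,-0.25,-0.65],[0,0,0],0.435]]}}

```text
time: 15.6
ee_pos: [0.558, 0.1455, 0.2041]
tcp_rot: [-179.9, -0.4, 4.3]
wrist_force: [0.3, 0.5, -0.2]
opening: 0.0239
```

Call:
{"op": "send_rows", "data": {"plan": [[[-0.2,-0.5,-0.1],[0,0,0],0.435],[[-0.2,-0.8,-0.1],[0,0,0],0.435],[[-0.2,-0.8,-0.1],[0,0,0],0.435],[[-0.2,-0.8,-0.1],[0,0,0],0.435],[[-0.2,-0.8,-0.1],[0,0,0],0.435],[[-0.2,-0.8,-0.1],[0,0,0],0.435],[[-0.2,-0.8,-0.1],[0,0,0],0.435],[[-0.2,-0.8,-0.1],[0,0,0],0.435]]}}

```text
time: 16.4
ee_pos: [0.4787, 0.3792, 0.2282]
tcp_rot: [179.9, 0.0, 4.3]
wrist_force: [0.4, -1.2, -0.2]
opening: 0.0244
```

```bash
python3 lev.py; python3 - <<'E'
from h import *
im=camera("top"); s=camera("scene")
cv2.imwrite("pics/f.png",np.hstack([cv2.resize(im[150:300,240:440],(400,300),interpolation=cv2.INTER_CUBIC),cv2.resize(s[120:270,240:440],(400,300),interpolation=cv2.INTER_CUBIC)]))
E
```

```text
top case_top+x px [367.22 209.42] expected [1.81 2.09] got (array([1.9 , 1.98], dtype=float32), 0.981)
top case_top-x px [370.55 243.26] expected [1.65 2.39] got fail
top foot+- px [415.62 194.61] expected [0.53 0.66] got (array([0.77, 0.45], dtype=float32), 0.868)
top foot-- px [423.92 261.79] expected [-0.2   0.93] got (array([-0.04,  0.86], dtype=float32), 0.988)
top foot-+ px [314.21 269.79] expected [0.51 0.71] got (array([0.56, 0.75], dtype=float32), 0.99)
scene case_top+x px [303.8  159.04] expected [ 0.42 -1.81] got (array([ 0.44, -2.33], dtype=float32), 0.923)
scene case_top-x px [321.6  146.84] expected [ 0.38 -0.73] got (array([-0.01, -1.38], dtype=float32), 0.934)
scene foot+- px [265.45 167.59] expected [ 0.18 -0.4 ] got (array([ 0.57, -0.67], dtype=float32), 0.986)
scene foot-- px [301.96 143.59] expected [0.23 1.55] got (array([ 0.81, -1.07], dtype=float32), 0.986)
scene foot-+ px [363.33 177.7 ] expected [ 0.08 -0.43] got (array([ 0.07, -0.4 ], dtype=float32), 0.955)
now [0.48 0.38 0.23] [-179.99   -0.01    4.22] F [0.4 0.6 0.3] t 16.7 open 0.024117626332247465
shift [0.21 1.03 0.75] turn [-0. -0. -0.]
```

View pics/f.png

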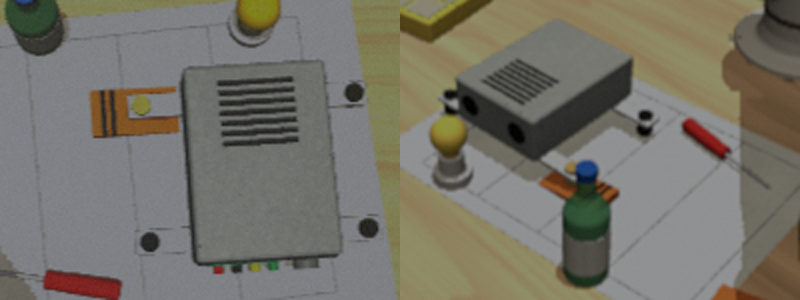

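The final picture shows the wedge under the brass foot. The thin end is at column 180 and the foot at 141, so it is about 49 mm past. The lamp, bottle and screwdriver are where they were, so I'm handing in.

```bash
python3 -c "
from workcell import bot
print(bot.job_done())"
```

```text
the job is handed in; nothing more can be done
None
```

The smaller orange wedge is under the brass foot, pushed in thin end first, and the job is handed in at about 17 s of the 67 s. I first nudged it sideways onto the meter's line with the shut fingertips, then pushed it in from behind with both fingertips. I then backed the arm off clear.

**Depth:** the thin end is about 49 mm past the foot's centre, against the 48 mm called for.

**Level:** in the top view the case top moved by (1.90, 1.98) px, against (1.81, 2.09) px predicted for level. The three rubber feet moved to within about 0.25 px of their predictions.

**Rocking:** push force rose from about 6 N to 13 N over the last 5 mm, which suggests the opposite foot took load. I did not press on the meter to test this directly.

**Other objects:** the lamp, bottle and screwdriver looked undisturbed in the last picture.

**Checks that failed or disagreed:**
- One tracking patch on the case found no match in the top view.
- In the scene view the case-top patches were about 0.5 px off.
- The opposite foot is hidden behind the case in the scene view, so its reading there means nothing.

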